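Shut and lock the analyser's service panel

ROBOT

A 6-joint arm with a two-finger parallel gripper is mounted at the origin on the work surface. World frame = base frame: x ahead of the robot, y to its left, z up, the work surface at z = 0. Lengths are in mm, angles in rad, forces in N, time in s.
With the tool pointing down it reaches from about 350 to 925 mm from the base axis. Payload 6.4 kg.
Tool frame: the origin (TCP) lies at the very end of the fingers, on their centre line; the grasp point (between the pads) lies 19 mm behind it (arm.grip_point_offset is the distance from the TCP to the grasp point, in mm); z points along the fingers, y is the line along which they close (so a half turn about z gives the same grasp; the last joint's range is limited). The gripper opens to 85 mm and grips with 20 to 120 N. Pads are 22 mm wide; open, the fingers measure 114 mm over their backs; the gripper's body (76 mm by 85 mm) begins 54 mm behind the grasp point. The pads swing forward as they close: fully open they stand 13 mm farther back than shut.
Start: joints at [-1.379, 0.245, 1.558, -0, 1.339, -0.174], TCP at [232.508, -607.004, 231.29] pointing down, gripper open.
Joint ranges: [-3.13, 3.13], [-1.02, 2.26], [0.13, 2.54], [-0.95, 4.09], [0.21, 2.88], [-2.74, 2.74]. Speed limits (rad/s): [2.57, 2.57, 3.14, 3.14, 3.14, 3.14].

INTERFACE

Orientations are given as a 3x3 rotation matrix whose columns are the frame's x, y, z axes.
In Python, from rig import observe, capture, arm gives the robot as it stands. The module is installed in compiled form; this text tells all that it offers.
- The arm moves only by the tool apply_moves, never from a script. Its argument "plan" is a list of rows, each a list of 6 numbers: the shift along the tool's x, y, z scaled (see below), then the turn, a rotation vector about the tool's x, y, z scaled (see below). A call has 1 to 8 rows; each row shifts and turns the commanded pose from where the row before left it, along the tool's axes as they then stand; what a row does not reach is not made up. The controller multiplies each number of a shift by 15 cm and each number of a turn by 360 degrees. A row lasts 1/10 s, in which the tool goes at most 50 mm and 8.59 degrees, less where a joint would pass 70% of its speed; a pose out of reach is approached as far as the arm can. A call with a number of a shift or a turn outside -1 to 1 is refused whole. A call with a gripper value outside its range is refused whole. "jaw" is the opening, from -1 (shut) to 1 (fully open), so that 0 is half open, set as the call begins (left out, the last holds). The fingers move at their own pace and stop on an object; "grip_force" is the grip in N (left out, the last holds). Time passes only in rows, so rows that do not move let the fingers close. It gives the time, the measured TCP pose, the force, the opening and the grip force at its end, in the units of the state.
- observe(): the state, without advancing time (a new reading comes with each control period).
- capture(name): name is "side" or "top" or "wrist"; returns a dict with "frame" (384x512x3 uint8, red, green, blue), "K" (3x3 intrinsics, pixels), "cam_to_world" (4x4, takes a point from camera to world coordinates). Camera axes: x right, y up, looking along -z (the intrinsics and any distortion apply to the point x, -y, -z); pixel columns grow to the right and rows downward; lengths in mm; the calibration is good to about 2 mm. A picture is of the moment at which its call begins. There is no depth.
- arm.hand_in(): hands the job in; it is judged then, once.
The state is a dict: "clock": time; "q": joint angles; "joint_vel": joint speeds; "tau": joint torques, N m; "tool_pos": TCP position; "orientation": TCP orientation; "wrist_force": force on the tool from outside, world axes, zero at the start; "torque": the same for the moment, N m; "grip_width": finger opening in mm; "grasp_force": force on a finger pad.
Only numpy, scipy, OpenCV 4.12 (cv2) and the standard library are available. Lean on these libraries where they do the work, as an engineer would, in place of code of your own. Each camera call takes 0.05 s, during which the arm holds its last target. There are 200 camera calls.

TASK

The service panel on top of the small bench analyser has been left propped open. Push it down with a fingertip until it is fully shut, then set a fingertip (or both) in the slot of the round quarter-turn fastener and turn it clockwise, seen from above, as far as it goes, so that the panel is locked. Do not raise the panel further, leave the glassware and boxes round about undisturbed, and finish clear of everything.

Things in the scene. Friction and masses are not known exactly. Their poses are not given: they have to be found in the camera images.
- analyser: White bench analyser fixed to the table: housing 260 mm deep (its x) by 280 mm wide (its y) by 85 mm high; origin at the centre of its underside, x to its back, z up. The front with keypad and display looks to its -x. A flat deck 60 mm deep runs along the back, from x = +70 mm (a vial stands on it); forward of that it is open-topped, covered by the service panel.
- panel (a joint): Opening of the service panel (rad): 0 shut, flat on the housing; starts 0.2 to 0.55 open. Grey plate 200 mm (front to back) by 240 by 6 mm, hinged along its back edge at the analyser's x = +70 mm, z = 85 mm; its front edge rises. The hinge is stiff: it stays at any angle and needs 2 to 4 N down on the front part to shut. Top 91 mm above the table when shut.
- panel_front (a point): Middle of the panel's front edge, on its top face; x points along the panel to its back hinge (200 mm away), y along the edge (120 mm to either side), z out of the top face. Only the fastener stands up from the panel.
- fastener (a joint): Turn of the fastener (rad): 0 released, slot front to back; grows clockwise seen from above to a stop at 1.571, locked, slot parallel to the panel's front edge. Starts 0 to 0.35. Friction about 0.12 N m; stays where left. Its tongue under the panel goes beneath a catch in the housing; if turned before the panel is shut, the tongue lands on the catch and the panel cannot shut.
- slot (a point): Centre of the slot's floor, on the turning axis, 145 mm forward of the hinge, midway across the panel; x along the slot, y across it, z along the axis (up when shut). Fastener: aluminium disc 84 mm across, floor 3 mm above the panel; two raised half-moons 14 mm above that floor leave between them a straight slot 32 mm wide, 14 mm deep, across the whole disc, open at both ends.
- rack: White tube rack with six capped tubes, 90 x 110 mm, 84 mm high, left of the analyser; origin at the centre of its underside; to be left alone.
- amber: Small amber vial, 38 mm across, 62 mm high, right of the analyser; origin at the centre of its underside; leave alone.
- cup: Clear specimen cup with a lid, 52 mm across, 58 mm high, right of the analyser; origin at the centre of its underside; leave alone.
- vial: Glass vial, 26 mm across, 45 mm high, standing on the analyser's back deck; origin at the centre of its underside; leave alone.
- microplate: White microplate, 86 x 128 x 14 mm, lying on the table; origin at the centre of its underside; leave alone.
- reagent: White plastic bottle, 60 mm across, 120 mm high, at the right of the table; origin at the centre of its underside; leave alone.
- tipbox: Blue box of pipette tips, 87 x 122 x 62 mm, on the table; origin at the centre of its underside; leave alone.

How it is judged:
By the outcome, as a careful person would: the job done as asked, in the order asked, and still so for the second after the job is handed in, with the robot touching nothing.
It also fails if it takes over 48 s, if anything falls off the work surface, if the arm or the gripper's body presses on something with over 40 N, if the wrist force passes 120 N, or if a joint passes its speed limit or range.

## Working session

There is one attempt and no reset: what is moved stays moved. The work goes in short steps, Python scripts to look and compute and a tool call to move; the robot and the scene stay as the last step left them, time stands still between calls to the robot, and variables do not carry over. Pictures are saved under pics/ and viewed, at most 10 in all, crops included, and the job is handed in when it is done.

Besides the shell and the picture viewer there is one more tool, called after "Request:" by a JSON object that holds its "fn" and its "kwargs". apply_moves: Moves the arm, as the interface text tells. Its arguments: {"type":"object","properties":{"plan":{"type":"array"},"jaw":{"type":"number"},"grip_force":{"type":"number"}},"required":["plan"]}

```bash
mkdir -p pics
python3 - <<'E'
from rig import observe,capture
import cv2,numpy as np
s=observe();print(s)
for n in("side","top"):
    c=capture(n);cv2.imwrite(f"pics/{n}0.png",cv2.resize(c["frame"][:,:,::-1],(800,600),interpolation=cv2.INTER_CUBIC));print(n,c["K"],c["cam_to_world"],[k for k in c])
E
```

```text
{'clock': 0.0, 'q': array([-1.37909189e+00,  2.45806010e-01,  1.55906556e+00,  1.76052750e-05,
        1.33871894e+00, -1.74077613e-01]), 'joint_vel': array([ 1.03985846e-04, -8.82762900e-04,  3.66293152e-04, -7.07795576e-04,
       -2.15728431e-04,  6.77846633e-05]), 'tau': array([-1.16480173e-04, -4.29510713e+01, -3.26127756e+01, -1.62943065e-04,
        5.32876744e-03,  6.41078231e-06]), 'tool_pos': array([ 232.40210458, -606.40796665,  230.15778754]), 'orientation': array([[ 9.33845844e-01,  3.57675560e-01, -3.63835470e-04],
       [ 3.57675561e-01, -9.33843849e-01,  1.96451449e-03],
       [ 3.62893305e-04, -1.96468875e-03, -9.99998004e-01]]), 'wrist_force': array([-0.21775673, -0.66606167, -0.98033261]), 'torque': array([ 0.04949934, -0.00730201,  0.01233315]), 'grasp_force': 0.0, 'grip_width': 85.50982846706479}
side [[433.23399766   0.         260.81846569]
 [  0.         433.23399766 189.21398745]
 [  0.           0.           1.        ]] [[ 9.49113175e-01  1.79344443e-01 -2.58881735e-01  1.63929756e+02]
 [-3.14934468e-01  5.38709767e-01 -7.81414146e-01 -1.24417731e+03]
 [-6.80165307e-04  8.23181242e-01  5.67778284e-01  9.74838470e+02]
 [ 0.00000000e+00  0.00000000e+00  0.00000000e+00  1.00000000e+00]] ['frame', 'K', 'cam_to_world']
top [[469.86776591   0.         259.13177574]
 [  0.         469.86776591 182.61405788]
 [  0.           0.           1.        ]] [[-1.65650032e-02  9.94978973e-01 -9.87038182e-02  4.02439471e+02]
 [-9.99840370e-01 -1.71448209e-02 -5.02895799e-03 -2.42096096e+01]
 [-6.69596674e-03  9.86047573e-02  9.95104148e-01  1.82317463e+03]
 [ 0.00000000e+00  0.00000000e+00  0.00000000e+00  1.00000000e+00]] ['frame', 'K', 'cam_to_world']
```

View pics/side0.png

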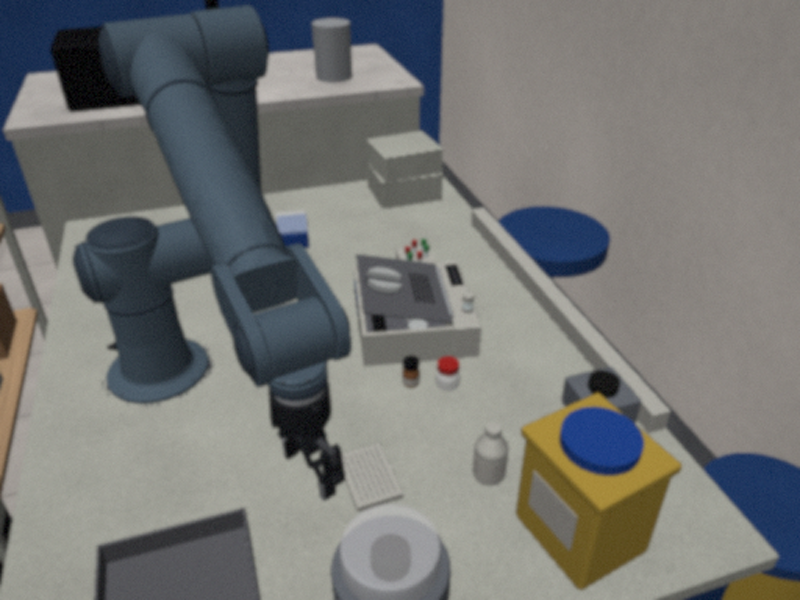

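View pics/top0.png

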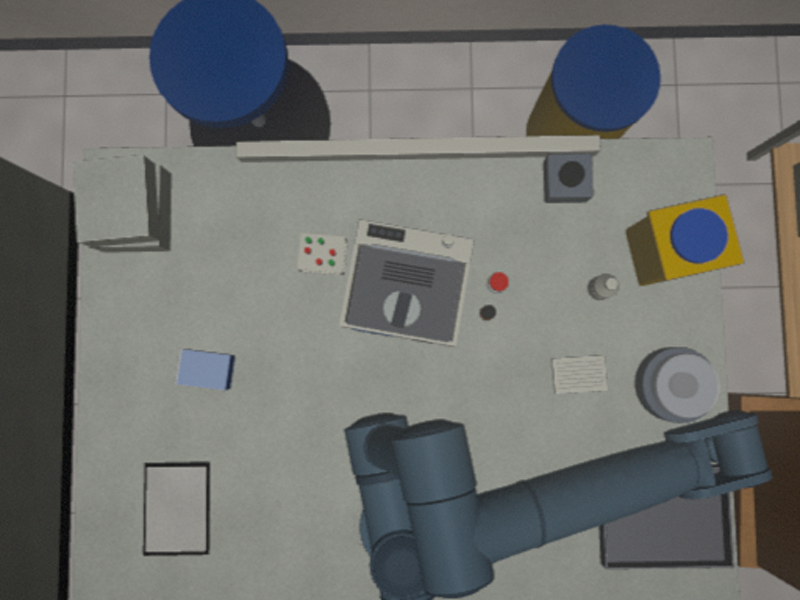

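The side view shows the panel propped at about (405,290). The top view shows the analyser's corners near (360,219), (473,240), (457,346) and (342,327), with the fastener at (402,309). Next I'll enlarge both.

Run:
```python
from rig import capture
import cv2,numpy as np
a=np.mean([capture("top")["frame"].astype(float) for _ in range(4)],0).astype('uint8')[130:230,210:310,::-1]
b=np.mean([capture("side")["frame"].astype(float) for _ in range(4)],0).astype('uint8')[145:245,215:315,::-1]
cv2.imwrite("pics/c1.png",np.hstack([cv2.resize(i,(400,400),interpolation=cv2.INTER_CUBIC) for i in(a,b)]))
```

```text
(no output)
```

View pics/c1.png

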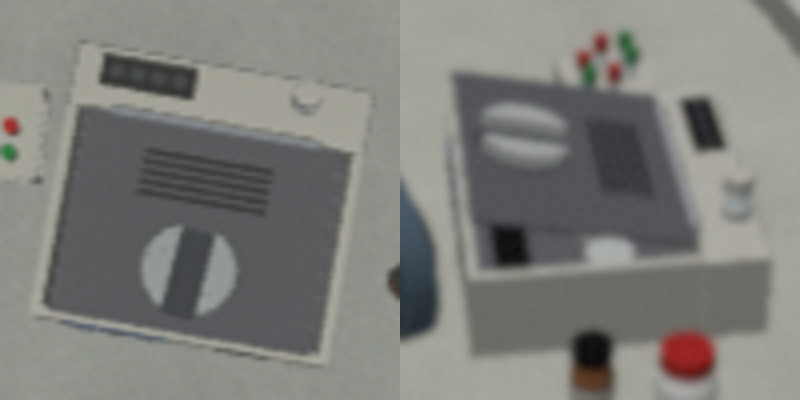

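The crop gives the housing corners (top view): (82,43), (370,92), (325,364) and (36,315). The fastener is at (189,270), with slot ends at (201,228) and (178,316). In the side view the panel's front corners are (455,73) and (475,222). I'll fit these.

```bash
cat > geo.py <<'E'
import numpy as np
def proj(c,P):
    K,T=c["K"],c["cam_to_world"]
    p=(np.atleast_2d(P)-T[:3,3])@T[:3,:3]
    u=p*[1,-1,-1]
    u=u@K.T
    return u[:,:2]/u[:,2:]
def world(x,y,yaw,P):
    c,s=np.cos(yaw),np.sin(yaw)
    return np.asarray(P)@np.array([[c,-s,0],[s,c,0],[0,0,1]]).T+[x,y,0]
def pan(th,P): # P: (dist forward from hinge, y, height over panel underside)
    P=np.atleast_2d(P).astype(float);c,s=np.cos(th),np.sin(th)
    return np.c_[70-P[:,0]*c+P[:,2]*s*1,P[:,1],85+P[:,0]*s+P[:,2]*c]
E
python3 - <<'E'
from rig import capture
from geo import *
from scipy.optimize import least_squares
t=capture("top");s=capture("side")
H=[[130,140,85],[130,-140,85],[-130,-140,85],[-130,140,85]]
ht=np.array([[82,43],[370,92],[325,364],[36,315]])
hs=np.array([[768,262],[474,355],[768,330]]);Hs=[[130,-140,85],[-130,-140,0],[130,-140,0]]
Pt=[[145,0,11]];pt=[[189,270]]
Ps=[[200,120,6],[200,-120,6],[145,0,16]];ps=[[455,73],[475,222],[524,136]]
T=lambda p:np.array(p)/4+[210,130]-.4
S=lambda p:(np.array(p)-[400,0])/4+[215,145]-.4
def f(v):
    x,y,a,th=v
    return np.r_[proj(t,world(x,y,a,H))-T(ht),proj(s,world(x,y,a,Hs))-S(hs),proj(t,world(x,y,a,pan(th,Pt)))-T(pt),proj(s,world(x,y,a,pan(th,Ps)))-S(ps)].ravel()
r=least_squares(f,[600,0,-.17,.3],loss='soft_l1');print(r.x);print(f(r.x).reshape(-1,2).round(1))
v=r.x
for phi in np.arange(0,.4,.05):
    d=42*np.array([np.cos(phi),np.sin(phi)])
    # ends: forward (−) and back
    q=proj(t,world(*v[:3],pan(v[3],[[145-d[0],-d[1],9],[145+d[0],d[1],9]])))
    print(phi,((q-[210,130]+.4)*4).round(0).tolist())
for th in(v[3],0):print(world(*v[:3],pan(th,[[200,0,6],[145,0,9]])).round(1).tolist())
E
```

```text
[ 5.84672315e+02 -1.92358254e+01 -1.89199404e-01  2.11680336e-01]
[[-0.8 -0.7]
 [ 0.9 -0.3]
 [ 0.6  0.4]
 [-1.8 -0.4]
 [ 1.7 -1.4]
 [-0.3  1.1]
 [ 0.2  0.9]
 [-0.1  0.5]
 [-0.7 -0.4]
 [-0.8 -0.4]
 [ 0.1  0.6]]
0.0 [[196.0, 229.0], [181.0, 317.0]]
0.05 [[199.0, 229.0], [178.0, 316.0]]
0.1 [[201.0, 230.0], [176.0, 316.0]]
0.15000000000000002 [[203.0, 231.0], [174.0, 315.0]]
0.2 [[205.0, 231.0], [172.0, 314.0]]
0.25 [[207.0, 232.0], [169.0, 313.0]]
0.30000000000000004 [[210.0, 233.0], [167.0, 312.0]]
0.35000000000000003 [[212.0, 234.0], [165.0, 311.0]]
[[462.6, 4.1, 132.9], [516.0, -6.1, 124.3]]
[[457.0, 5.2, 91.0], [511.0, -5.1, 94.0]]
```

```bash
cat >> geo.py <<'E'
A=(584.7,-19.2,-.18)
def go(x,y,z,yaw=None):
    from rig import observe
    s=observe();R=s["orientation"]
    d=R.T@(np.array([x,y,z])-s["tool_pos"])
    print("shift units total",(d/150).round(3),"norm",np.linalg.norm(d).round(1))
    if yaw is not None:
        from scipy.spatial.transform import Rotation as Q
        c,n=np.cos(yaw),np.sin(yaw)
        print("turn units total",(Q.from_matrix(R.T@np.array([[-n,c,0],[c,n,0],[0,0,-1]])).as_rotvec()/2/np.pi).round(4))
E
python3 - <<'E'
from geo import *
w=world(*A,[70-183,-75,0]);print(w)
go(w[0],w[1],215,-.26)
E
```

```text
[460.09844471 -72.75793516   0.        ]
shift units total [ 2.691 -2.783  0.109] norm 580.9
turn units total [ 0.      0.     -0.1504]
```

Request:
{"fn": "apply_moves", "kwargs": {"plan": [[0.224, -0.232, 0, 0, 0, 0], [0.224, -0.232, 0, 0, 0, 0], [0.224, -0.232, 0, 0, 0, 0], [0.224, -0.232, 0, 0, 0, 0], [0.224, -0.232, 0, 0, 0, 0], [0.224, -0.232, 0, 0, 0, 0], [0.224, -0.232, 0, 0, 0, 0]], "jaw": -1}}

```text
clock: 1.3
tool_pos: [365.4, -293.6, 231.6]
orientation: [[0.934, 0.357, 0.001], [0.357, -0.934, -0.001], [0.0, 0.001, -1.0]]
wrist_force: [0.2, 0.3, 1.1]
grip_width: -0.2
grasp_force: 0.0
```

Request:
{"fn": "apply_moves", "kwargs": {"plan": [[0.224, -0.232, 0, 0, 0, 0], [0.224, -0.232, 0, 0, 0, 0], [0.224, -0.232, 0, 0, 0, 0], [0.224, -0.232, 0, 0, 0, 0], [0.224, -0.232, 0, 0, 0, 0]]}}

```text
clock: 1.8
tool_pos: [460.2, -70.9, 231.8]
orientation: [[0.934, 0.358, 0.001], [0.358, -0.934, -0.001], [0.001, 0.001, -1.0]]
wrist_force: [0.5, 0.4, -0.1]
grip_width: 0.1
grasp_force: 0.0
```

Request:
{"fn": "apply_moves", "kwargs": {"plan": [[0, 0, 0, 0, 0, -0.0188], [0, 0, 0, 0, 0, -0.0188], [0, 0, 0, 0, 0, -0.0188], [0, 0, 0, 0, 0, -0.0188], [0, 0, 0, 0, 0, -0.0188], [0, 0, 0, 0, 0, -0.0188], [0, 0, 0, 0, 0, -0.0188], [0, 0, 0, 0, 0, -0.0188]]}}

```text
clock: 2.6
tool_pos: [459.7, -72.8, 231.5]
orientation: [[0.252, 0.968, 0.0], [0.968, -0.252, -0.0], [-0.0, 0.0, -1.0]]
wrist_force: [-0.9, 0.1, -0.4]
grip_width: 0.1
grasp_force: 0.0
```

Run:
```python
from geo import *
from rig import capture,observe
import cv2
go(460.1,-72.8,150,-.26)
s=observe();print(s["tool_pos"],s["wrist_force"],s["grip_width"],s["clock"])
c=capture("wrist");print(c["K"],c["cam_to_world"].round(3));cv2.imwrite("pics/w1.png",cv2.resize(c["frame"][:,:,::-1],(800,600)))
```

```text
shift units total [0.001 0.002 0.543] norm 81.5
turn units total [0.0001 0.     0.0008]
[459.69588892 -72.80527499 231.47756718] [-0.90729078  0.13801594 -0.44824539] 0.13820383195573416 2.6
[[311.63669229   0.         256.38168922]
 [  0.         311.63669229 196.21406296]
 [  0.           0.           1.        ]] [[ 9.68000e-01  2.42000e-01  7.00000e-02  4.75851e+02]
 [-2.52000e-01  9.30000e-01  2.67000e-01 -5.89000e+00]
 [-0.00000e+00 -2.76000e-01  9.61000e-01  3.73987e+02]
 [ 0.00000e+00  0.00000e+00  0.00000e+00  1.00000e+00]]
```

View pics/w1.png

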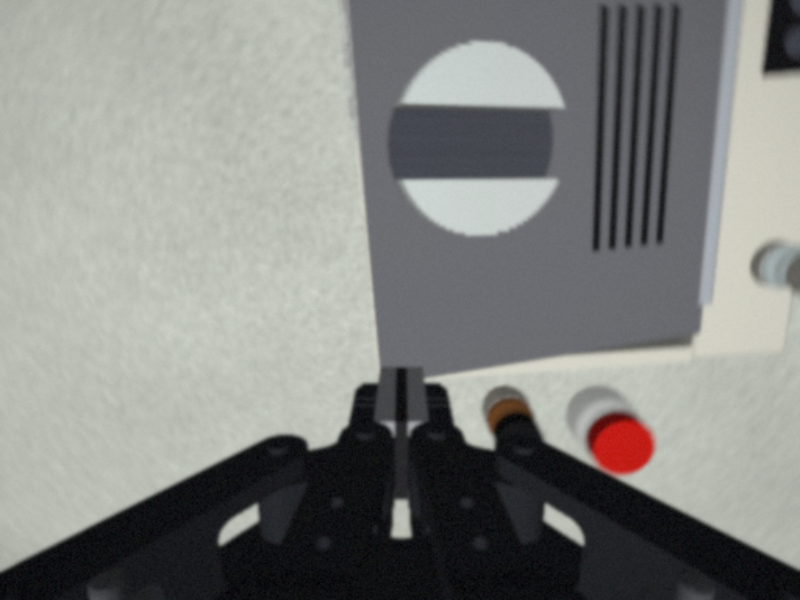

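The wrist view shows the disc centred near (482,140) and the slot running almost along the image's horizontal axis (edges at rows about 106 and 179). The panel's front-right corner is near (381,375). I'll refine the fit with these.

Run:
```python
from rig import capture
from geo import *
from scipy.optimize import least_squares
t=capture("top");s=capture("side");w=capture("wrist")
H=[[130,140,85],[130,-140,85],[-130,-140,85],[-130,140,85]]
ht=np.array([[82,43],[370,92],[325,364],[36,315]])
hs=np.array([[768,262],[474,355],[768,330]]);Hs=[[130,-140,85],[-130,-140,0],[130,-140,0]]
T=lambda p:np.array(p)/4+[210,130]-.4
S=lambda p:(np.array(p)-[400,0])/4+[215,145]-.4
W=lambda p:np.array(p)*.64
Ps=[[200,120,6],[200,-120,6],[145,0,16]];ps=[[455,73],[475,222],[524,136]]
def f(v):
    x,y,a,th,phi=v
    c,n=np.cos(phi),np.sin(phi)
    h=np.sqrt(42**2-16**2)
    # slot edge ends; slot dir back = (+x cos, -y sin) ; fwd dist = 145 - dx
    L=[]
    for u,q in((-h,16),(h,16),(-h,-16),(h,-16)):
        dx=u*c+q*n; dy=-u*n+q*c
        L.append([145-dx,dy,23])
    L+= [[200,-120,6]]
    pw=[[402,104],[565,109],[400,179],[560,179],[381,375]]
    return np.r_[proj(t,world(x,y,a,H))-T(ht),proj(s,world(x,y,a,Hs))-S(hs),proj(s,world(x,y,a,pan(th,Ps)))-S(ps),(proj(w,world(x,y,a,pan(th,L)))-W(pw))].ravel()
r=least_squares(f,[585,-19,-.18,.21,.07],loss='soft_l1');v=r.x;print(v);print(f(v).reshape(-1,2).round(1))
print(world(*v[:3],pan(0,[[145,0,9],[183,-75,6],[200,-120,6]])),world(*v[:3],pan(v[3],[[183,-75,6]])))
print(proj(w,world(*v[:3],pan(v[3],[[0,-120,6],[200,120,6]])))/.64)
```

```text
[ 5.83725495e+02 -1.93405960e+01 -1.98811645e-01  1.85879486e-01
  6.73722363e-02]
[[-0.4 -0.7]
 [ 1.2  0.3]
 [ 0.3  0.9]
 [-2.  -0.6]
 [ 1.2 -1.1]
 [-0.9  1. ]
 [-0.3  1.3]
 [-0.9  0.7]
 [-1.7  0.7]
 [-0.5  1.4]
 [ 0.5 -0.1]
 [-0.5 -0.3]
 [ 1.6 -0.4]
 [-1.1 -0.3]
 [ 0.4  3.3]]
[[ 510.20284719   -4.52775674   94.        ]
 [ 458.13853283  -70.54523298   91.        ]
 [ 432.58569567 -111.30124497   91.        ]] [[462.31580227 -71.3868406  124.7170468 ]]
[[ 702.34180267  336.29879579]
 [ 338.79866524 -152.01484429]]
```

Request:
{"fn": "apply_moves", "kwargs": {"plan": [[0, 0, 0.3, 0, 0, 0], [0, 0, 0.28, 0, 0, 0], [0, 0, 0.03, 0, 0, 0], [0, 0, 0.03, 0, 0, 0], [0, 0, 0.03, 0, 0, 0], [0, 0, 0.03, 0, 0, 0], [0, 0, 0.03, 0, 0, 0]]}}

```text
clock: 3.5
tool_pos: [460.8, -73.3, 123.3]
orientation: [[0.257, 0.966, 0.003], [0.966, -0.257, -0.001], [-0.001, 0.003, -1.0]]
wrist_force: [-0.9, 0.4, 2.2]
grip_width: 0.0
grasp_force: 1.0
```

Request:
{"fn": "apply_moves", "kwargs": {"plan": [[0, 0, 0.03, 0, 0, 0], [0, 0, 0.03, 0, 0, 0], [0, 0, 0.03, 0, 0, 0], [0, 0, 0.02, 0, 0, 0], [0, 0, 0.02, 0, 0, 0]]}}

```text
clock: 4.0
tool_pos: [459.5, -72.7, 101.9]
orientation: [[0.257, 0.966, -0.0], [0.966, -0.257, 0.0], [0.0, -0.0, -1.0]]
wrist_force: [-0.7, 0.3, 2.2]
grip_width: 0.2
grasp_force: 0.9
```

Contact is made, at about 2 N. I'll continue down to about 91 mm in small steps.

Request:
{"fn": "apply_moves", "kwargs": {"plan": [[0, 0, 0.02, 0, 0, 0], [0, 0, 0.02, 0, 0, 0], [0, 0, 0.015, 0, 0, 0], [0, 0, 0.01, 0, 0, 0]]}}

```text
clock: 4.4
tool_pos: [459.5, -72.7, 92.2]
orientation: [[0.257, 0.966, -0.0], [0.966, -0.257, 0.0], [0.0, -0.0, -1.0]]
wrist_force: [-1.2, -0.1, 2.0]
grip_width: 0.0
grasp_force: 0.9
```

Request:
{"fn": "apply_moves", "kwargs": {"plan": [[0, 0, 0.007, 0, 0, 0], [0, 0, 0.007, 0, 0, 0], [0, 0, 0, 0, 0, 0]]}}

```text
clock: 4.7
tool_pos: [459.7, -72.8, 91.0]
orientation: [[0.257, 0.966, -0.001], [0.966, -0.257, 0.0], [0.0, -0.001, -1.0]]
wrist_force: [-3.6, 0.9, 7.3]
grip_width: 0.0
grasp_force: 3.1
```

Request:
{"fn": "apply_moves", "kwargs": {"plan": [[0, 0, 0.01, 0, 0, 0], [0, 0, 0.005, 0, 0, 0], [0, 0, 0, 0, 0, 0]]}}

```text
clock: 5.0
tool_pos: [459.8, -72.8, 90.8]
orientation: [[0.256, 0.967, -0.002], [0.967, -0.256, 0.0], [-0.0, -0.002, -1.0]]
wrist_force: [-11.8, 3.8, 23.2]
grip_width: -0.4
grasp_force: 11.7
```

Request:
{"fn": "apply_moves", "kwargs": {"plan": [[0, 0, -0.06, 0, 0, 0], [0, 0, -0.3, 0, 0, 0], [0, 0, -0.3, 0, 0, 0], [0, 0, 0, 0, 0, 0], [0, 0, 0, 0, 0, 0]], "jaw": 0}}

```text
clock: 5.5
tool_pos: [460.5, -73.1, 188.3]
orientation: [[0.257, 0.966, 0.003], [0.966, -0.257, -0.001], [-0.0, 0.003, -1.0]]
wrist_force: [-0.6, 0.7, 0.1]
grip_width: 42.9
grasp_force: 0.0
```

Run:
```python
from rig import capture,observe
import cv2
s=observe();print(s["tool_pos"],s["wrist_force"],s["grip_width"],s["clock"])
c=capture("wrist");cv2.imwrite("pics/w2.png",cv2.resize(c["frame"][:,:,::-1],(800,600)))
```

```text
[460.47317413 -73.13757099 188.33636543] [-0.57236499  0.66300312  0.06683467] 42.85877052597293 5.5
```

View pics/w2.png

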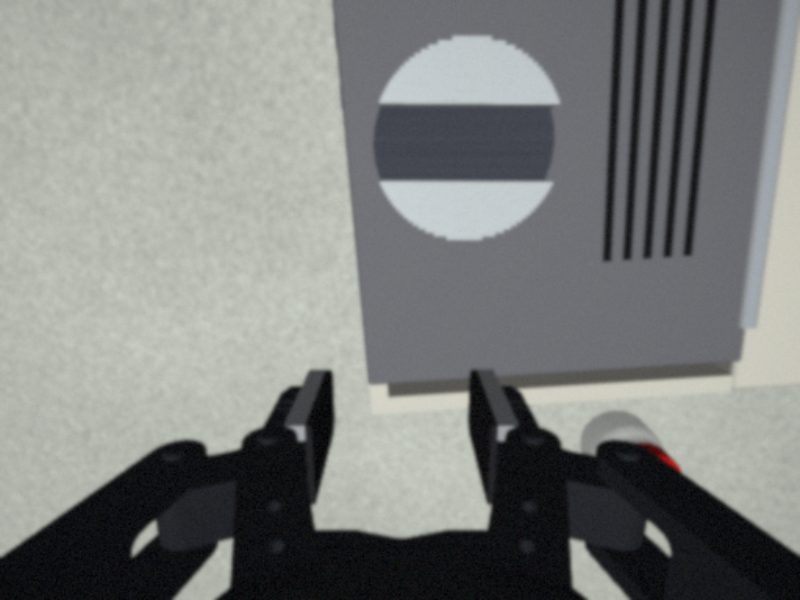

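The panel is flat now, with its front edge in line with the housing front. The slot edge ends are at (380,103), (559,103), (381,181) and (553,181), still along the tool's y axis.

Run:
```python
from rig import capture
from geo import *
w=capture("wrist");K,T=w["K"],w["cam_to_world"]
def back(p,z):
    u=np.c_[np.array(p)*.64,np.ones(len(p))]@np.linalg.inv(K).T*[1,-1,-1]
    d=u@T[:3,:3].T
    return T[:3,3]+d*((z-T[2,3])/d[:,2])[:,None]
P=back([[380,103],[559,103],[381,181],[553,181],[468,36],[466,241]],108)
print(P.round(1),P[:4].mean(0),P[4:].mean(0),np.linalg.norm(P[4]-P[5]),np.linalg.norm((P[0]+P[1]-P[2]-P[3])/2))
print([np.arctan2(*(P[i+1]-P[i])[1::-1]) for i in(0,2)])
F=back([[336,0],[369,383]],91);print(F,np.arctan2(*(F[0]-F[1])[1::-1]))
c=P[:4].mean(0);go(c[0],c[1],112,-.256)
```

```text
[[474.1  21.4 108. ]
 [547.1   2.  108. ]
 [466.   -9.5 108. ]
 [539.2 -28.9 108. ]
 [515.6  36.6 108. ]
 [496.3 -44.9 108. ]] [506.6224983   -3.76169212 108.        ] [505.97394732  -4.1475293  108.        ] 83.73641619479004 31.88636743581429
[np.float64(-0.25971683079171476), np.float64(-0.25964635078326326)]
[[ 466.72370645   68.0738887    91.        ]
 [ 431.17342206 -108.61439668   91.        ]] 1.372243916313739
shift units total [0.524 0.191 0.492] norm 111.6
turn units total [-0.0003 -0.0001 -0.0006]
```

Request:
{"fn": "apply_moves", "kwargs": {"plan": [[0.262, 0.099, 0, 0, 0, -0.0006], [0.262, 0.099, 0, 0, 0, 0], [0, 0, 0.25, 0, 0, 0], [0, 0, 0.2, 0, 0, 0], [0, 0, 0, 0, 0, 0]]}}

```text
clock: 6.1
tool_pos: [503.8, -3.0, 113.4]
orientation: [[0.253, 0.967, -0.013], [0.968, -0.253, 0.003], [-0.0, -0.013, -1.0]]
wrist_force: [-0.9, -0.8, 0.0]
grip_width: 42.9
grasp_force: 0.0
```

Run:
```python
from geo import *
from rig import capture,observe
import cv2
go(507.5,-4,97,-.26)
s=observe();print(s["tool_pos"],s["wrist_force"],s["grip_width"],s["clock"])
c=capture("wrist");cv2.imwrite("pics/w3.png",cv2.resize(c["frame"][150:340,130:384,::-1],(800,600)))
```

```text
shift units total [-0.     0.027  0.109] norm 16.8
turn units total [-0.0021  0.0001  0.0007]
[503.75086308  -3.0052956  113.39001704] [-0.91826463 -0.84606983  0.03375326] 42.85751689848354 6.1
```

View pics/w3.png

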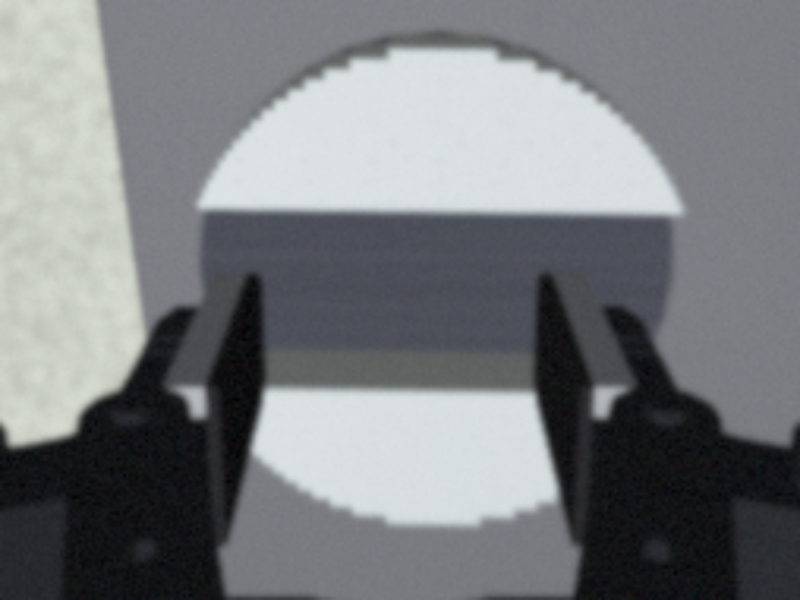

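The wrist view shows both tips spread along the slot and the slot clear beneath them (crop rows 212–388). I'm lowering into it.

Request:
{"fn": "apply_moves", "kwargs": {"plan": [[0, 0.02, 0.03, -0.001, 0, 0], [0, 0, 0.03, 0, 0, 0], [0, 0, 0.02, 0, 0, 0], [0, 0, 0.013, 0, 0, 0], [0, 0, 0, 0, 0, 0]]}}

```text
clock: 6.65
tool_pos: [511.4, -5.3, 105.9]
orientation: [[0.254, 0.967, 0.006], [0.967, -0.254, -0.002], [-0.0, 0.007, -1.0]]
wrist_force: [0.5, -0.5, 0.9]
grip_width: 42.9
grasp_force: 0.0
```

Request:
{"fn": "apply_moves", "kwargs": {"plan": [[0, -0.015, 0.01, 0.001, 0, 0], [0, 0, 0, 0, 0, 0], [0, 0, 0.02, 0, 0, 0], [0, 0, 0.015, 0, 0, 0], [0, 0, 0, 0, 0, 0], [0, 0, 0, 0, 0, 0]]}}

```text
clock: 7.25
tool_pos: [509.2, -4.6, 98.8]
orientation: [[0.253, 0.967, -0.0], [0.967, -0.253, 0.0], [-0.0, -0.0, -1.0]]
wrist_force: [-0.3, -0.0, 0.6]
grip_width: 42.7
grasp_force: 0.0
```

Request:
{"fn": "apply_moves", "kwargs": {"plan": [[0, 0, 0.015, 0, 0, 0], [0, 0, 0.01, 0, 0, 0], [0, 0, 0, 0, 0, 0], [0, 0, 0, 0, 0, 0]]}}

```text
clock: 7.65
tool_pos: [509.2, -4.6, 95.2]
orientation: [[0.253, 0.967, -0.0], [0.967, -0.253, 0.0], [-0.0, -0.0, -1.0]]
wrist_force: [0.1, 0.2, 0.2]
grip_width: 42.4
grasp_force: 0.0
```

Run:
```python
from rig import capture
import cv2
c=capture("wrist");cv2.imwrite("pics/w4.png",cv2.resize(c["frame"][150:340,130:384,::-1],(800,600)))
```

```text
(no output)
```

View pics/w4.png

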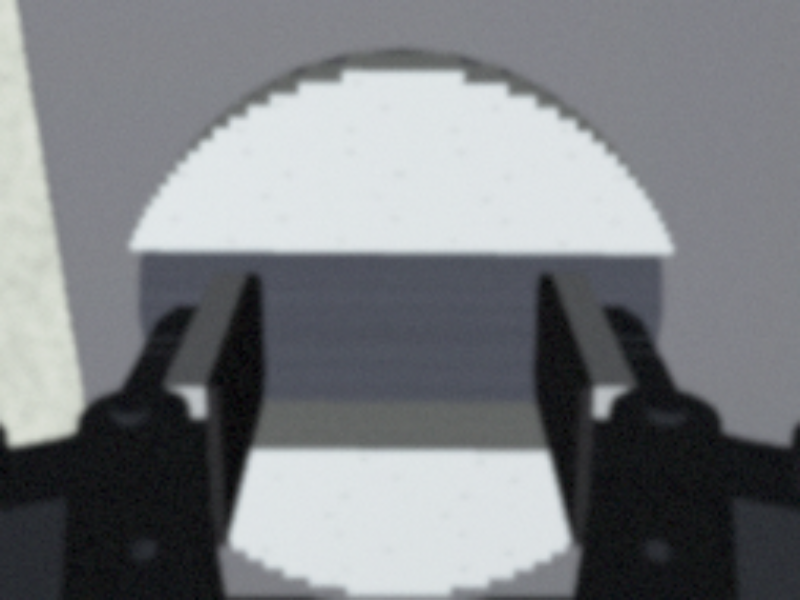

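Both tips are inside the slot and centred on the disc (crop column about 400). Now I'll turn clockwise.

Request:
{"fn": "apply_moves", "kwargs": {"plan": [[0, 0, 0, 0, 0, 0.015], [0, 0, 0, 0, 0, 0.015], [0, 0, 0, 0, 0, 0.015], [0, 0, 0, 0, 0, 0.015], [0, 0, 0, 0, 0, 0.015], [0, 0, 0, 0, 0, 0.015], [0, 0, 0, 0, 0, 0.015], [0, 0, 0, 0, 0, 0.015]]}}

```text
clock: 8.5
tool_pos: [510.1, -4.1, 95.5]
orientation: [[0.849, 0.528, 0.003], [0.528, -0.849, 0.001], [0.003, 0.001, -1.0]]
wrist_force: [3.6, 1.5, -1.9]
grip_width: 42.5
grasp_force: 2.4
```

Request:
{"fn": "apply_moves", "kwargs": {"plan": [[0, 0, 0, 0, 0, 0.015], [0, 0, 0, 0, 0, 0.015], [0, 0, 0, 0, 0, 0.015], [0, 0, 0, 0, 0, 0.015], [0, 0, 0, 0, 0, 0.015], [0, 0, 0, 0, 0, 0.015], [0, 0, 0, 0, 0, 0.015], [0, 0, 0, 0, 0, 0.015]]}}

```text
clock: 9.3
tool_pos: [509.6, -4.3, 95.4]
orientation: [[0.981, -0.196, 0.001], [-0.196, -0.981, 0.001], [0.001, -0.001, -1.0]]
wrist_force: [1.3, 2.0, -0.3]
grip_width: 42.4
grasp_force: 2.4
```

Run:
```python
from rig import observe
import numpy as np
s=observe();print(s["tool_pos"],s["wrist_force"],s["torque"],s["q"],np.arctan2(s["orientation"][1,1],s["orientation"][0,1]))
```

```text
[509.64022099  -4.30577693  95.43818095] [ 1.27904898  1.98225675 -0.28858628] [ 0.3301893  -0.17671295  0.13936678] [-2.31614628e-01  8.93493195e-02  2.00560426e+00  8.94653039e-04
  1.04563055e+00  1.53572252e+00] -1.7677849194905098
```

Request:
{"fn": "apply_moves", "kwargs": {"plan": [[0, 0, 0, 0, 0, 0.01], [0, 0, 0, 0, 0, 0.01], [0, 0, 0, 0, 0, 0.005], [0, 0, 0, 0, 0, 0]]}}

```text
clock: 9.7
tool_pos: [509.5, -4.4, 95.4]
orientation: [[0.939, -0.343, 0.001], [-0.343, -0.939, 0.0], [0.001, -0.001, -1.0]]
wrist_force: [1.9, 1.4, 0.2]
grip_width: 42.2
grasp_force: 1.0
```

```bash
cat > st.py <<'E'
from rig import observe
import numpy as np
s=observe();print(s["tool_pos"],s["wrist_force"],s["torque"],np.arctan2(s["orientation"][1,1],s["orientation"][0,1]))
E
python3 st.py
```

```text
[509.48820109  -4.35996292  95.39782816] [1.8930952  1.38636385 0.16692709] [ 0.23134931 -0.12579879  0.02831152] -1.9210977005009606
```

Request:
{"fn": "apply_moves", "kwargs": {"plan": [[0, 0, 0, 0, 0, 0.006], [0, 0, 0, 0, 0, 0.006], [0, 0, 0, 0, 0, 0.006]]}}

```text
clock: 10.0
tool_pos: [509.5, -4.4, 95.4]
orientation: [[0.897, -0.442, 0.001], [-0.442, -0.897, -0.001], [0.001, 0.0, -1.0]]
wrist_force: [1.6, 4.1, 0.6]
grip_width: 42.9
grasp_force: 34.5
```

```bash
python3 st.py
```

```text
[509.48107338  -4.37293772  95.43389495] [1.59554591 4.06357285 0.60219591] [ 0.56260012 -0.29078964  2.31011114] -2.0291788569493177
```

The moment jumped to 2.3 N·m, so the fastener is at its stop. I'll centre the tips in the slot and lift out.

Request:
{"fn": "apply_moves", "kwargs": {"plan": [[0, 0, 0, 0, 0, -0.013], [0, 0, 0, 0, 0, -0.013], [0, 0, 0, 0, 0, -0.012], [0, 0, 0, 0, 0, 0], [0, 0, -0.1, 0, 0, 0], [0, 0, -0.2, 0, 0, 0], [0, 0, -0.3, 0, 0, 0], [0, 0, -0.1, 0, 0, 0]]}}

```text
clock: 10.8
tool_pos: [511.5, -5.2, 205.1]
orientation: [[0.975, -0.224, 0.007], [-0.224, -0.975, -0.002], [0.008, 0.0, -1.0]]
wrist_force: [0.5, -0.2, 0.4]
grip_width: 42.8
grasp_force: 0.0
```

Request:
{"fn": "apply_moves", "kwargs": {"plan": [[-0.2, 0, -0.1, 0, 0, 0], [-0.25, 0, -0.1, 0, 0, 0], [0, 0, 0, 0, 0, 0], [0, 0, 0, 0, 0, 0]]}}

```text
clock: 11.2
tool_pos: [443.3, 10.5, 230.5]
orientation: [[0.975, -0.224, 0.001], [-0.224, -0.975, -0.0], [0.002, 0.0, -1.0]]
wrist_force: [0.3, 1.0, -0.3]
grip_width: 42.7
grasp_force: 0.0
```

```bash
python3 st.py
python3 - <<'E'
from rig import capture
import cv2,numpy as np
a=capture("top")["frame"][130:230,210:310,::-1]
w=capture("wrist")["frame"][:,:,::-1]
cv2.imwrite("pics/f.png",np.hstack([cv2.resize(a,(400,400)),cv2.resize(w,(400,400))]))
E
```

```text
[443.29492675  10.45708887 230.49248602] [ 0.25074157  1.04997783 -0.27221807] [ 0.06221526 -0.03433952 -0.03922223] -1.796268196086317
```

View pics/f.png

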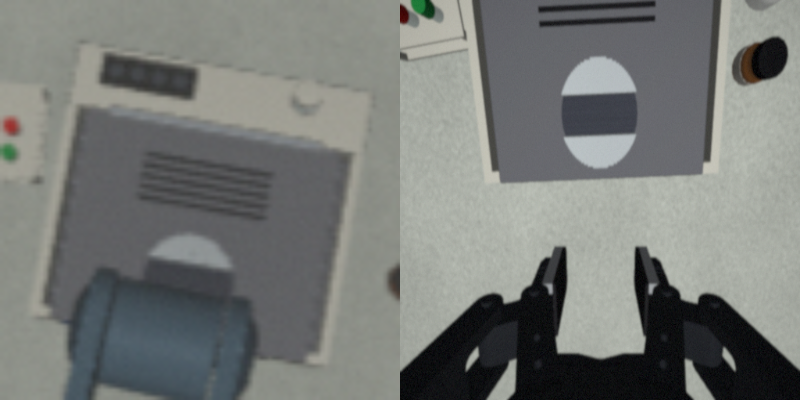

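The panel is flat, the slot is parallel to its front edge, and nothing nearby has moved. The gripper is clear, at z = 230 mm.

```bash
python3 -c "
from rig import arm;print(arm.hand_in())"
```

```text
the job is handed in; nothing more can be done
None
```

The panel is pushed fully shut and the fastener turned clockwise to its stop, so it is locked; the arm finished clear at about 11 s and the job is handed in, with no verdict returned.

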